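Slide the open reagent trough under the bar of the filling stand

ROBOT

A 6-joint arm with a two-finger parallel gripper is mounted at the origin on a cart in front of the work surface, level with it; the furniture and walls round the work are solid. World frame = base frame: x ahead of the robot, y to its left, z up, the work surface at z = 0. Lengths are in m, angles in rad, forces in N, time in s.
With the tool pointing down it reaches from about 0.25 to 0.775 m from the base axis. Payload 4 kg.
Tool frame: the origin (TCP) lies at the very end of the fingers, on their centre line; the grasp point (between the pads) lies 19 mm behind it; z points along the fingers, y is the line along which they close (so a half turn about z gives the same grasp; the last joint's range is limited). The gripper opens to 94 mm and grips with 3 to 60 N. Pads are 16 mm wide; open, the fingers measure 119 mm over their backs; the gripper's body (75 mm by 177 mm) begins 78 mm behind the grasp point.
Start: joints at [1.098, 0.087, 1.371, -0, 1.684, -0.103], TCP at [0.199, 0.513, 0.175] pointing down, gripper open.
Joint ranges: [-3.1, 3.1], [-0.76, 2.03], [0.27, 2.55], [-1.08, 4.22], [0.17, 2.65], [-2.57, 2.57]. Speed limits (rad/s): [2.79, 2.79, 3.14, 3.14, 3.14, 3.14].

INTERFACE

Orientations are given as [roll, pitch, yaw] about the fixed x, y, z axes, in that order (R = Rz(yaw) Ry(pitch) Rx(roll)).
In Python, from bench import robot gives the robot as it stands. The module is installed in compiled form; this text tells all that it offers.
- The arm moves only by the tool move_arm, never from a script. Its argument "deltas" is one flat list of numbers, 7 for each row, row after row: the turn, a rotation vector about the tool's x, y, z in rad, then the shift along the tool's x, y, z in cm, then the closure, from -1 (fully open) to 1 (shut). A call has 1 to 8 rows; each row is the pose to reach, as a shift and turn from the pose commanded when the call began, along the tool's axes at that moment; what a row does not reach only later rows make up. A row lasts 1/10 s, in which the tool goes at most 50 mm and 8.59 degrees, less where a joint would pass 70% of its speed; a pose out of reach is approached as far as the arm can. A call with a gripper value outside its range is refused whole. The fingers move at their own pace and stop on an object; the grip force is fixed at half the most. Time passes only in rows, so rows that repeat a pose let the fingers close. It gives the time, the measured TCP pose, the force, the opening and the grip force at its end, in the units of the state.
- robot.get_obs(): the state, without advancing time (a new reading comes with each control period).
- robot.snapshot(name): name is "scene" or "top" or "wrist"; returns a dict with "image" (384x512x3 uint8, red, green, blue), "depth" (384x512 float32, m along the optical axis (not along the pixel's ray), 0 where there is no reading), "fov_y" (degrees; the focal length in pixels is half the picture's height over the tangent of half this angle, whatever the lens; pixels are square), "cx", "cy" (the principal point, pixels), "origin" and "orientation" of the camera in the world; the wrist camera has in their place "T_tool_cam" (4x4, takes a point from camera to tool coordinates, whose origin is the TCP and whose axes are the flange's). Camera axes: x right, y up, looking along -z (the intrinsics and any distortion apply to the point x, -y, -z); pixel columns grow to the right and rows downward; lengths in m; the calibration is good to about 2 mm. A picture is of the moment at which its call begins: read the wrist's pose just before it.
- robot.close_job(): hands the job in; it is judged then, once.
The state is a dict: "time": time; "joint_positions": joint angles; "qvel": joint speeds; "joint_torque": joint torques, N m; "tool_pos": TCP position; "ee_rot": TCP orientation; "wrist_force": force on the tool from outside, world axes, zero at the start; "wrist_torque": the same for the moment, N m; "width": finger opening in m; "finger_force": force on a finger pad.
Only numpy, scipy, OpenCV 4.12 (cv2) and the standard library are available. Lean on these libraries where they do the work, as an engineer would, in place of code of your own. Each camera call takes 0.05 s, during which the arm holds its last target. There are 200 camera calls.

TASK

Take the open cream reagent trough and slide it lengthwise, level, from the open front of the filling stand into the low slot beneath the stand's fixed bar, until it sits flat on the base plate, fully home against the back stop. Leave the covered trough where it stands, and never tip the open one over.

Things in the scene. Friction and masses are not known exactly. Their poses are not given: they have to be found in the camera images.
- open_trough: Open cream plastic trough, no cover, 45 g, left or right of the stand, long axis (its y) roughly pointing away from the robot. Origin: centre of underside, z up. Foot flange 56 (x) x 150 (y) x 3 mm; thin upright walls above, 42 (x) x 136 (y) mm outside, 40 mm high. Grip from above across the 42 mm, tips above the flange, about 45 mm from centre towards the end left at the slot's front.
- stand: Fixed aluminium filling stand. Origin on the worktop under its centre; z up, +x points into the slot, open front at -x. Base plate 170 (x) x 130 (y) mm, top at 6 mm. Slot 80 mm wide between guides (x -2 to 82, tops at 16 mm). Back stop face at x = 75 mm, 26 mm high. Trough fully home: its origin over this origin, its long axis along this x (either end first).
- stand_bar (a point): Middle of the underside of the stand's crossbar, 68 mm above the worktop, 25 mm beyond the stand's origin along its x. Axes as the stand's. Bar 26 (x) x 128 (y) x 12 mm, top at 80 mm, screw heads to 84. Three nozzles under its middle end 62 mm above the worktop. Posts' inner faces at y = +-50 mm.
- covered_trough: The other cream trough, same shape, closed by a loose flat cream cover (64 x 158 x 8 mm; 48 mm high in all), on the other side of the stand. Origin: centre of underside, long axis y. To be left alone.
Things that resemble listed ones, but are neither listed nor needed, are in the scene too. What is shaped like the open_trough but red is not meant.

How it is judged:
By the outcome, as a careful person would: the job done as asked, in the order asked, and still so for the second after the job is handed in, with the robot touching nothing.
It also fails if it takes over 38 s, if anything falls off the work surface, if the arm or the gripper's body presses on something with over 40 N, if the wrist force passes 120 N, or if a joint passes its speed limit or range.

## Working session

There is one attempt and no reset: what is moved stays moved. The work goes in short steps, Python scripts to look and compute and a tool call to move; the robot and the scene stay as the last step left them, time stands still between calls to the robot, and variables do not carry over. Pictures are saved under pics/ and viewed, at most 10 in all, crops included, and the job is handed in when it is done.

Besides the shell and the picture viewer there is one more tool, called after "Emit:" by a JSON object that holds its "api" and its "payload". move_arm: Moves the arm, as the interface text tells. Its arguments: {"type":"object","properties":{"deltas":{"type":"array","items":{"type":"number"}}},"required":["deltas"]}

```bash
mkdir -p pics; cat > h.py <<'E'
import numpy as np, cv2
from scipy.spatial.transform import Rotation as R
from bench import robot
def rotm(o):
    o=np.array(o,float)
    return o if o.shape==(3,3) else (R.from_quat(o).as_matrix() if o.size==4 else R.from_euler('xyz',o).as_matrix())
def cam(s,obs=None):
    if 'T_tool_cam' in s:
        T=np.eye(4);T[:3,:3]=rotm(obs['ee_rot']);T[:3,3]=obs['tool_pos'];T=T@np.array(s['T_tool_cam']);return T[:3,:3],T[:3,3]
    return rotm(s['orientation']),np.array(s['origin'])
def foc(s): return s['image'].shape[0]/2/np.tan(np.radians(s['fov_y'])/2)
def cloud(s,obs=None):
    Rm,o=cam(s,obs);f=foc(s);v,u=np.mgrid[:384,:512];d=s['depth']
    p=np.stack([(u-s['cx'])/f*d,-(v-s['cy'])/f*d,-d],-1)
    w=p@Rm.T+o; w[d==0]=np.nan; return w
def ray(s,u,v,z,obs=None):
    Rm,o=cam(s,obs);f=foc(s);d=Rm@np.array([(u-s['cx'])/f,-(v-s['cy'])/f,-1]);return o+d*(z-o[2])/d[2]
def save(n,im,k=1): cv2.imwrite('pics/'+n,cv2.resize(im[...,::-1],None,fx=k,fy=k,interpolation=cv2.INTER_CUBIC))
E
python3 - <<'E'
from h import *
import pickle
o=robot.get_obs();print({k:np.round(v,4).tolist() for k,v in o.items()})
S={}
for n in('scene','top'):
    s=robot.snapshot(n);S[n]=s;save(n+'.png',s['image'],1.5);print(n,{k:v for k,v in s.items() if k not in('image','depth')},(s['depth']==0).mean())
pickle.dump(S,open('s.pkl','wb'))
E
```

```text
{'time': 0.0, 'joint_positions': [1.0979, 0.0879, 1.3722, -0.0, 1.6836, -0.1031], 'qvel': [0.0006, 0.0002, -0.0013, 0.0006, 0.0001, -0.0011], 'joint_torque': [-0.0007, -34.0175, -30.2432, 0.0719, 0.0326, -0.0001], 'tool_pos': [0.1985, 0.5123, 0.1742], 'ee_rot': [-3.1394, -0.0002, 2.7718], 'wrist_force': [0.5291, -0.4162, 0.3287], 'wrist_torque': [0.0275, 0.08, -0.0255], 'finger_force': 0.0, 'width': 0.0943}
scene {'fov_y': 50.2130997186115, 'cx': 247.0544702922691, 'cy': 199.9340713928101, 'origin': array([ 0.0151681 , -0.75375258,  0.5068494 ]), 'orientation': array([ 1.14729114, -0.02603428, -0.58291446])} 0.0041351318359375
top {'fov_y': 52.747975407487004, 'cx': 256.909611311257, 'cy': 192.72280434800723, 'origin': array([ 0.4442079 , -0.01076217,  1.08859154]), 'orientation': array([ 6.30275087e-02, -1.13107489e-03, -1.58644025e+00])} 0.003936767578125
```

View pics/top.png

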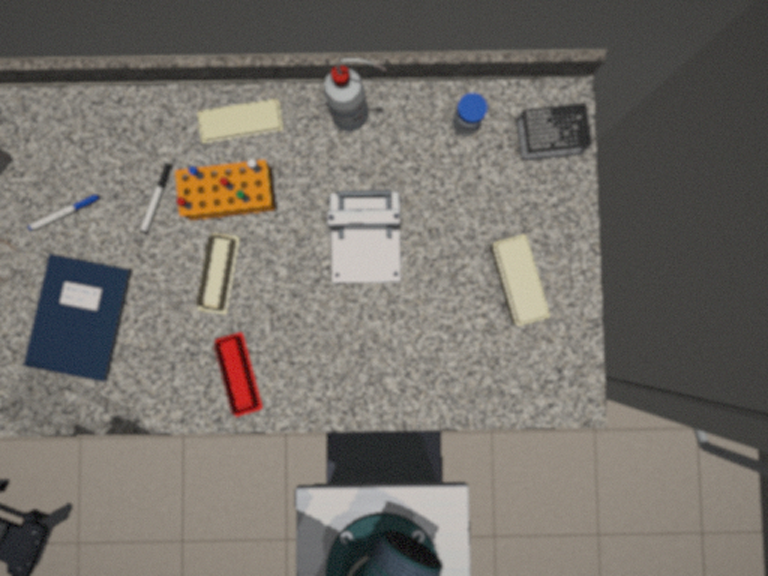

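View pics/scene.png

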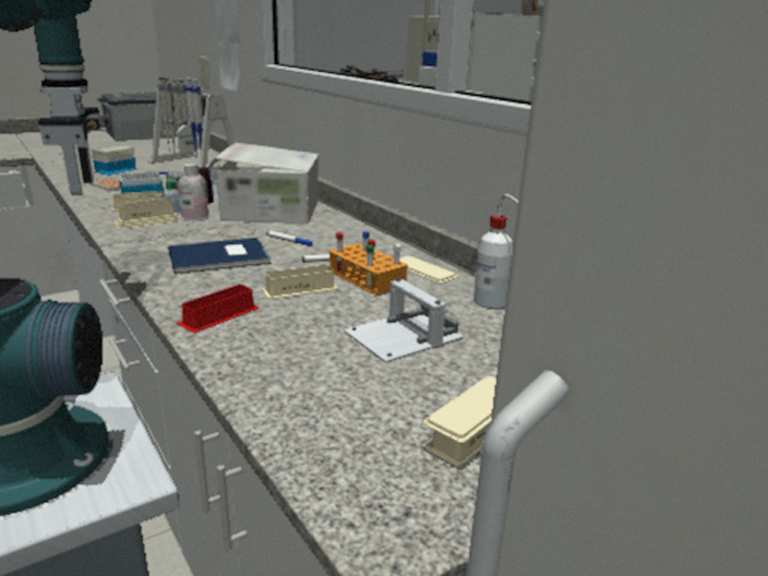

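The top view shows these candidates:
- Open trough, cream with a dark interior, at (218,273).
- Red trough at (238,373).
- Covered trough at (520,280), with a plain cream top.
- A loose flat cover at (240,120).
- Another cream trough in the scene view at (145,210), far left along the bench.

The one at (218,273) fits: it is cream, open and beside the stand. The stand is at (365,240), with its front facing the robot. I'll measure it and confirm in a crop.

```bash
python3 - <<'E'
from h import *
import pickle
S=pickle.load(open('s.pkl','rb'));s=S['top']
im=s['image'];w=cloud(s)
hsv=cv2.cvtColor(im,cv2.COLOR_RGB2HSV)
print(hsv[182,145],hsv[185,345],hsv[170,243],hsv[150,100], w[182,145],w[190,345],w[172,243])
save('crop.png',np.hstack([im[140:225,110:190],im[140:225,310:390]]),4)
cr=((hsv[...,0]>18)&(hsv[...,0]<36)&(hsv[...,1]>45)).astype(np.uint8)
n,l,st,c=cv2.connectedComponentsWithStats(cv2.morphologyEx(cr,cv2.MORPH_CLOSE,np.ones((5,5))))
for i in range(1,n):
    if st[i,4]>150:
        m=l==i; print(st[i],c[i],'zmed',np.nanmedian(w[m][:,2]),np.nanpercentile(w[m][:,2],[5,95]))
        for name,zl,zh in(('high',.03,.06),('all',.0,.06)):
            q=w[m&(w[...,2]>zl)&(w[...,2]<zh)][:,:2]
            if len(q)>20: print(name,len(q),cv2.minAreaRect((q*1000).astype(np.float32)))
E
```

```text
[ 24  44 205] [ 23  40 204] [ 10  11 203] [ 25  13 117] [0.54789752 0.30148611 0.00214783] [ 0.51366094 -0.25094426  0.04571254] [0.57187836 0.02523892 0.00250632]
[ 132   66   56   30 1088] [159.42830882  79.60477941] zmed 0.006688464626977586 [0.00182002 0.01016974]
all 1067 ((840.012451171875, 259.92010498046875), (62.95330047607422, 156.18881225585938), 8.432849884033203)
[132 155  27  53 495] [144.03838384 180.65252525] zmed 0.014708084230919294 [0.00167828 0.03664811]
high 60 ((549.0980834960938, 301.18994140625), (41.12311553955078, 133.96629333496094), 79.87998962402344)
all 487 ((548.5858764648438, 300.3811340332031), (46.096683502197266, 148.92715454101562), 78.74270629882812)
```

View pics/crop.png

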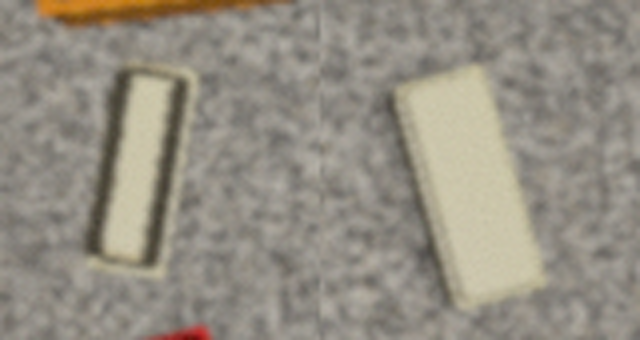

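The crop confirms it. The left one is open, with dark inner walls around a cream floor; the right one has a full flat cover. I'll get a rough stand pose and a move helper next.

```bash
cat >> h.py <<'E'
def delta(pos,yaw_deg,obs=None):
    o=obs or robot.get_obs();R0=rotm(o['ee_rot']);Rt=rotm([np.pi,0,np.radians(yaw_deg)])
    rv=R.from_matrix(R0.T@Rt).as_rotvec();sh=R0.T@(np.array(pos)-o['tool_pos'])*100
    print('turn',np.round(rv,4),'shift cm',np.round(sh,2),'rows>=',round(max(np.linalg.norm(sh)/5,np.degrees(np.linalg.norm(rv))/8.59),1))
E
python3 - <<'E'
from h import *
import pickle
S=pickle.load(open('s.pkl','rb'));s=S['top'];im=s['image'];w=cloud(s)
hsv=cv2.cvtColor(im,cv2.COLOR_RGB2HSV)
m=(hsv[...,1]<30)&(hsv[...,2]>165); m[:, :215]=0;m[:,270:]=0;m[:120]=0;m[200:]=0
p=m&(w[...,2]<.02); b=m&(w[...,2]>.06)&(w[...,2]<.1)
for q in(p,b):
    v,u=np.nonzero(q);print(q.sum(),u.min(),u.max(),v.min(),v.max(),np.median(w[q][:,2]),cv2.minAreaRect((w[q][:,:2]*1000).astype(np.float32)))
delta([.46,.305,.22],169.9)
print(robot.snapshot('wrist')['T_tool_cam'].round(3))
E
```

```text
1893 215 269 120 199 0.005032931727307011 ((609.1084594726562, 27.94677734375), (152.8943634033203, 226.4836883544922), 89.60868835449219)
385 219 265 139 148 0.07906654342336061 ((638.48095703125, 24.33544921875), (121.29857635498047, 25.569543838500977), 89.59463500976562)
turn [-0.002  -0.0004 -0.1935] shift cm [-31.87  -9.89  -4.55] rows>= 6.7
[[ 0.001  0.961  0.275  0.081]
 [ 1.    -0.001  0.    -0.   ]
 [ 0.001  0.275 -0.961 -0.21 ]
 [ 0.     0.     0.     1.   ]]
```

Emit:
{"api": "move_arm", "payload": {"deltas": [0, 0, -0.1935, -31.9, -9.9, -4.5, -1, 0, 0, -0.1935, -31.9, -9.9, -4.5, -1, 0, 0, -0.1935, -31.9, -9.9, -4.5, -1, 0, 0, -0.1935, -31.9, -9.9, -4.5, -1, 0, 0, -0.1935, -31.9, -9.9, -4.5, -1, 0, 0, -0.1935, -31.9, -9.9, -4.5, -1, 0, 0, -0.1935, -31.9, -9.9, -4.5, -1, 0, 0, -0.1935, -31.9, -9.9, -4.5, -1]}}

```text
time: 0.95
tool_pos: [0.4641, 0.3017, 0.2202]
ee_rot: [-3.14, 0.001, 2.958]
wrist_force: [-0.4, -0.3, -1.2]
width: 0.0941
finger_force: 0.0
```

```bash
python3 - <<'E'
from h import *
import pickle
robot.snapshot('top');robot.snapshot('top');robot.snapshot('top');robot.snapshot('top')
o=robot.get_obs();s=robot.snapshot('wrist');pickle.dump((o,s),open('w1.pkl','wb'))
print(o['time'],o['tool_pos'],o['ee_rot'],o['qvel'].round(3),o['joint_positions'].round(2));save('w1.png',s['image'],1.5)
print({k:v for k,v in s.items() if k not in('image','depth','T_tool_cam')})
w=cloud(s,o);hsv=cv2.cvtColor(s['image'],cv2.COLOR_RGB2HSV)
m=(hsv[...,0]>18)&(hsv[...,0]<36)&(hsv[...,1]>30)
for zl,zh in((.033,.048),(-.002,.048)):
    q=m&(w[...,2]>zl)&(w[...,2]<zh)&(abs(w[...,0]-.549)<.12)&(abs(w[...,1]-.3)<.08)
    pt=w[q];print(len(pt),np.median(pt[:,2]),cv2.minAreaRect((pt[:,:2]*1000).astype(np.float32)))
E
```

```text
1.15 [0.45949565 0.30583191 0.21995041] [-3.14149132e+00 -1.18803717e-03  2.96634761e+00] [ 0.019 -0.005  0.004 -0.002  0.    -0.002] [ 0.48  0.09  1.28  0.    1.77 -0.91]
{'fov_y': 61.47714156100852, 'cx': 258.78889284656594, 'cy': 192.3691506052929}
432 0.03965456957084046 ((546.7101440429688, 300.1835021972656), (41.3080940246582, 134.1191864013672), 80.36099243164062)
3293 0.005407713326712915 ((559.4718017578125, 330.62652587890625), (119.55236053466797, 164.66867065429688), 80.30713653564453)
```

View pics/w1.png

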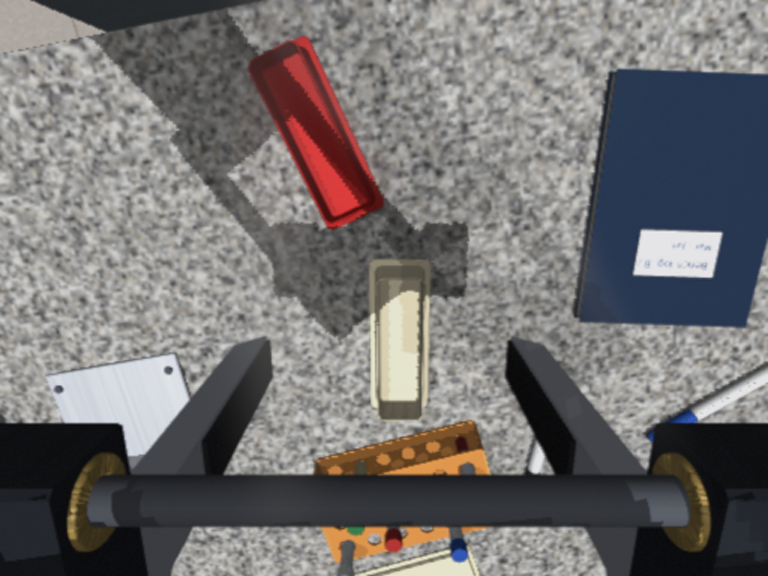

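```bash
python3 - <<'E'
from h import *
delta([.503,.308,.009],170.2)
E
```

```text
turn [-0.     -0.0009 -0.0035] shift cm [-4.29  0.95 21.1 ] rows>= 4.3
```

Emit:
{"api": "move_arm", "payload": {"deltas": [0, 0, -0.0035, -4.3, 0.9, 10, -1, 0, 0, -0.0035, -4.3, 0.9, 18, -1, 0, 0, -0.0035, -4.3, 0.9, 20, -1, 0, 0, -0.0035, -4.3, 0.9, 21.1, -1, 0, 0, -0.0035, -4.3, 0.9, 21.1, -1, 0, 0, -0.0035, -4.3, 0.9, 21.1, -1, 0, 0, -0.0035, -4.3, 0.9, 21.1, -1]}}

```text
time: 1.9
tool_pos: [0.5039, 0.3077, 0.0101]
ee_rot: [3.141, 0.0, 2.971]
wrist_force: [-0.4, -0.0, -0.1]
width: 0.0943
finger_force: 0.0
```

Emit:
{"api": "move_arm", "payload": {"deltas": [0, 0, 0, 0, 0, 0, 1, 0, 0, 0, 0, 0, 0, 1, 0, 0, 0, 0, 0, 0, 1, 0, 0, 0, 0, 0, 0, 1, 0, 0, 0, 0, 0, 0, 1, 0, 0, 0, 0, 0, 0, 1, 0, 0, 0, 0, 0, 0, 1, 0, 0, 0, 0, 0, 0, 1]}}

```text
time: 2.7
tool_pos: [0.5049, 0.3065, 0.0103]
ee_rot: [3.141, 0.001, 2.969]
wrist_force: [1.2, 0.2, 0.3]
width: 0.0335
finger_force: 0.0
```

```bash
python3 - <<'E'
from h import *
import pickle
o=robot.get_obs();s=robot.snapshot('wrist');t=robot.snapshot('top');pickle.dump((o,s,t),open('w2.pkl','wb'))
save('w2.png',s['image'],1.5);o=robot.get_obs();print(o['width'],o['finger_force'],o['tool_pos'],o['ee_rot'])
w=cloud(s,o);hsv=cv2.cvtColor(s['image'],cv2.COLOR_RGB2HSV)
m=(hsv[...,0]>18)&(hsv[...,0]<36)&(hsv[...,1]>30)
q=m&(w[...,2]>.033)&(w[...,2]<.048)&(abs(w[...,0]-.549)<.12)&(abs(w[...,1]-.3)<.08)
pt=w[q];print(len(pt),cv2.minAreaRect((pt[:,:2]*1000).astype(np.float32)))
E
```

```text
0.025336511786804253 0.0 [0.50459445 0.30661257 0.00960929] [3.14119297e+00 4.22036486e-04 2.96867968e+00]
1417 ((546.8758544921875, 299.6703186035156), (41.59357452392578, 134.33595275878906), 80.98628997802734)
```

View pics/w2.png

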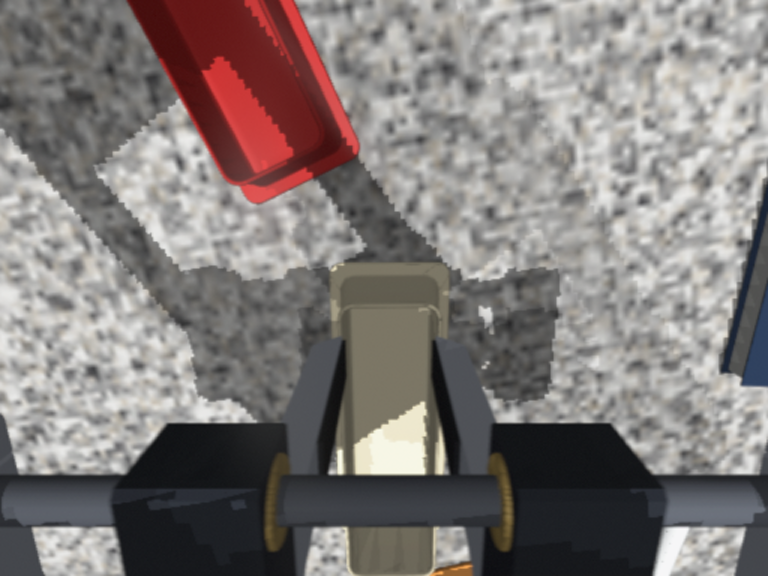

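The picture shows the fingers astride the trough at (345,400) and (435,400), apparently touching the walls. The reported width is still falling with no force, though. I'll check whether the fingers really move.

```bash
python3 - <<'E'
from h import *
import pickle
o1,s1,t=pickle.load(open('w2.pkl','rb'))
o=robot.get_obs();s=robot.snapshot('wrist');save('w3.png',s['image'],1.5)
print(o['width'],o['finger_force'],o['wrist_force'],robot.get_obs()['width'])
T=np.array(s['T_tool_cam'])
for q in(s1,s):
    print(np.abs(q['image'].astype(int)-s1['image']).mean())
    R0,o0=T[:3,:3],T[:3,3];f=foc(q);v,u=np.mgrid[:384,:512];d=q['depth']
    p=np.stack([(u-q['cx'])/f*d,-(v-q['cy'])/f*d,-d],-1)@R0.T+o0
    hsv=cv2.cvtColor(q['image'],cv2.COLOR_RGB2HSV)
    m=(abs(p[...,0]-.008)<.004)&(p[...,2]<-.002)&(p[...,2]>-.05)&(abs(p[...,1])<.07)
    for zz in(-.005,-.015,-.025,-.035,-.045):
        k=m&(abs(p[...,2]-zz)<.005);y=p[k][:,1]*1000;print(zz,len(y),np.sort(y)[::max(1,len(y)//12)].round(0))
E
```

```text
0.025336511786804253 0.0 [ 0.6869486  -0.12222907  0.03252876] 0.02115847836777658
0.0
-0.005 25 [-19. -19. -19. -19. -19. -19. -19.  19.  19.  19.  19.  19.  19.]
-0.015 26 [-19. -19. -19. -19. -19. -19. -19.  19.  19.  19.  19.  19.  19.]
-0.025 23 [-20. -20. -19. -19. -19. -19. -19. -19. -19. -19. -19.  19.  19.  19.
  19.  19.  19.  19.  19.  19.  20.  20.  20.]
-0.035 201 [-28. -24. -22. -20. -19. -18. -17.  17.  18.  19.  21.  22.  25.]
-0.045 343 [-29. -27. -25. -22. -20. -18. -17.  17.  19.  21.  23.  26.  28.]
7.438446044921875
-0.005 26 [-20. -19. -19. -19. -19. -19. -19.  19.  19.  19.  19.  19.  19.]
-0.015 25 [-19. -19. -19. -19. -19. -19. -19.  19.  19.  19.  19.  19.  19.]
-0.025 27 [-20. -19. -19. -19. -19. -19. -16.  19.  19.  19.  19.  19.  20.  20.]
-0.035 207 [-24. -20. -19. -17. -15. -14. -13.  13.  15.  16.  18.  20.  23.]
-0.045 351 [-25. -22. -20. -18. -16. -14. -13.  13.  15.  17.  20.  22.  24.]
```

View pics/w3.png

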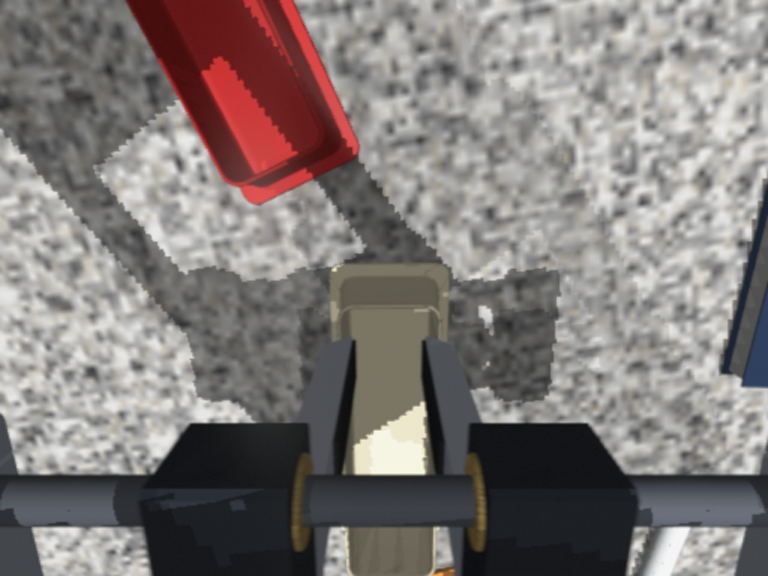

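The fingers pass over the trough without touching it: they now cover the inner edges at (355,345) and (425,345). The visible finger ends look higher than the stated TCP. I'll measure where they end, using the free-air picture w1.

```bash
python3 - <<'E'
from h import *
import pickle
o,q=pickle.load(open('w1.pkl','rb'))
T=np.array(q['T_tool_cam']);f=foc(q);v,u=np.mgrid[:384,:512];d=q['depth']
p=np.stack([(u-q['cx'])/f*d,-(v-q['cy'])/f*d,-d],-1)@T[:3,:3].T+T[:3,3]
m=(p[...,2]<.05)&(v<300)
for a,b in((120,200),(320,400)):
    k=m&(u>a)&(u<b);P=p[k]*1000;i=np.argsort(P[:,2])[::-1][:400:40];print(np.c_[u[k][i],v[k][i],P[i]].round(0))
print(robot.get_obs()['width'])
E
```

```text
[[180. 233.   4. -48. -30.]
 [179. 232.   6. -47. -33.]
 [171. 227.  11. -51. -35.]
 [173. 228.  11. -49. -37.]
 [177. 239.   5. -47. -39.]
 [173. 231.  10. -49. -40.]
 [165. 231.  11. -53. -41.]
 [176. 260.  -6. -47. -43.]
 [175. 250.   0. -47. -44.]
 [174. 249.   2. -47. -46.]]
[[340. 225.  10.  48. -30.]
 [348. 226.  10.  52. -33.]
 [350. 227.  11.  53. -35.]
 [340. 231.   9.  47. -37.]
 [340. 237.   6.  47. -38.]
 [340. 251.  -2.  47. -40.]
 [341. 252.  -2.  47. -41.]
 [341. 257.  -4.  47. -43.]
 [352. 233.  11.  52. -44.]
 [359. 234.  11.  55. -46.]]
0.02115847836777658
```

In free air the fingers end about 30 mm short of the reported TCP (tool z = -30 mm), while the camera's heights agree with the known rim height. So the tips were level with the rim and closed above it; the trough has not moved. I'll open, then go down 31 mm.

Emit:
{"api": "move_arm", "payload": {"deltas": [0, 0, 0, 0, 0, 0, -1, 0, 0, 0, 0, 0, 0, -1, 0, 0, 0, 0, 0, 0, -1, 0, 0, 0, 0, 0, 0, -1, 0, 0, 0, 0, 0, 0, -1, 0, 0, 0, 0, 0, 0, -1, 0, 0, 0, 0, 0, 0, -1]}}

```text
time: 3.55
tool_pos: [0.5049, 0.3065, 0.0098]
ee_rot: [3.141, 0.001, 2.969]
wrist_force: [0.9, -0.8, 0.9]
width: 0.0739
finger_force: 0.8
```

```bash
python3 - <<'E'
from h import *
o=robot.get_obs();s=robot.snapshot('wrist');w=cloud(s,o);hsv=cv2.cvtColor(s['image'],cv2.COLOR_RGB2HSV)
m=(hsv[...,0]>18)&(hsv[...,0]<36)&(hsv[...,1]>30)
q=m&(w[...,2]>.033)&(w[...,2]<.048)&(abs(w[...,0]-.549)<.12)&(abs(w[...,1]-.3)<.08)
pt=w[q];print(o['time'],o['width'],len(pt),cv2.minAreaRect((pt[:,:2]*1000).astype(np.float32)))
delta([.503,.308,-.021],170.7)
E
```

```text
3.55 0.07392137151534019 3831 ((544.5799560546875, 286.71728515625), (49.16926574707031, 135.1914825439453), 81.04953002929688)
turn [-0.0001  0.0006 -0.0105] shift cm [0.19 0.13 3.04] rows>= 0.6
```

```bash
python3 - <<'E'
from h import *
import pickle
o=robot.get_obs();s=robot.snapshot('wrist');save('w4.png',s['image'],1.5);pickle.dump((o,s),open('w4.pkl','wb'))
w=cloud(s,o);print(o['width'],o['finger_force'],o['wrist_force'])
E
```

```text
0.07787685993834681 0.189787067938596 [ 0.20880907 -0.11852188 -0.37355116]
```

View pics/w4.png

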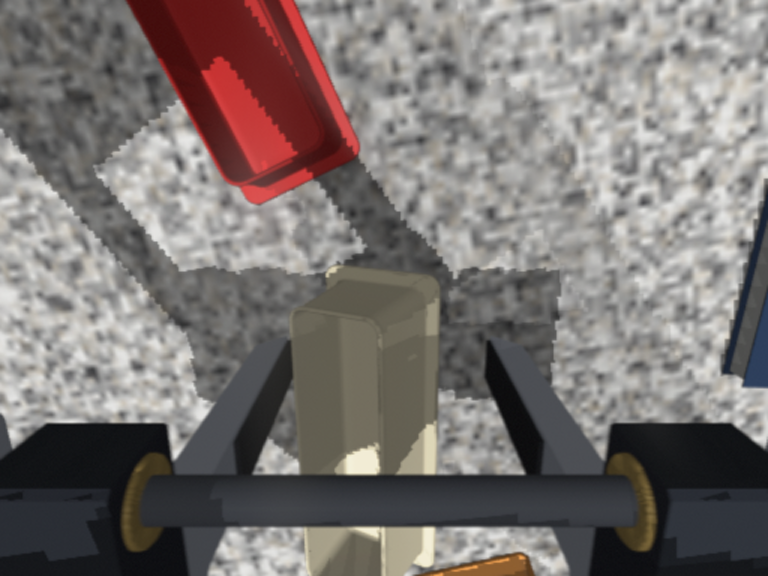

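The left finger has hooked the rim from inside and is leaning the trough about 20° (rim at (295,310), flange at (435,300)). The 0.19 N matches a static lean. I'll close again so it settles back gently, then rise clear before opening.

Emit:
{"api": "move_arm", "payload": {"deltas": [0, 0, 0, 0, 0, 0, 0.4, 0, 0, 0, 0, 0, 0, 0.4, 0, 0, 0, 0, 0, 0, 0.4, 0, 0, 0, 0, 0, 0, 0.4, 0, 0, 0, 0, 0, 0, 0.4, 0, 0, 0, 0, 0, 0, 0.4, 0, 0, 0, 0, 0, 0, 0.4]}}

```text
time: 4.35
tool_pos: [0.505, 0.3071, 0.0103]
ee_rot: [3.14, 0.001, 2.969]
wrist_force: [0.2, 0.7, -1.1]
width: 0.0328
finger_force: 0.0
```

```bash
python3 - <<'E'
from h import *
import pickle
o=robot.get_obs();s=robot.snapshot('wrist');save('w5.png',s['image'],1.5);pickle.dump((o,s),open('w5.pkl','wb'))
print(o['time'],o['width'],o['finger_force'],o['wrist_force'])
E
```

```text
4.35 0.03275917885682402 0.0 [ 0.21296345  0.68757395 -1.07630477]
```

View pics/w5.png

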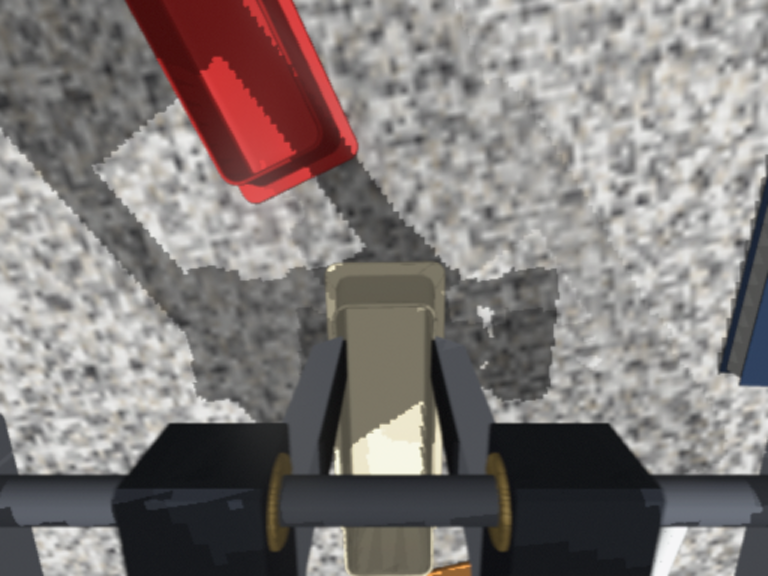

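The trough is flat again and almost where it was (rim corners at (328,265) and (445,265)). Now rise, then open.

Emit:
{"api": "move_arm", "payload": {"deltas": [0, 0, 0, 0, 0, -3, 0.4, 0, 0, 0, 0, 0, -3, 0.4, 0, 0, 0, 0, 0, -3, -1, 0, 0, 0, 0, 0, -3, -1, 0, 0, 0, 0, 0, -3, -1, 0, 0, 0, 0, 0, -3, -1, 0, 0, 0, 0, 0, -3, -1, 0, 0, 0, 0, 0, -3, -1]}}

```text
time: 5.2
tool_pos: [0.5042, 0.3065, 0.039]
ee_rot: [-3.141, -0.0, 2.969]
wrist_force: [-0.0, 0.1, 0.1]
width: 0.0725
finger_force: 0.0
```

Emit:
{"api": "move_arm", "payload": {"deltas": [0, 0, 0, 0, 0, 0, -1, 0, 0, 0, 0, 0, 0, -1, 0, 0, 0, 0, 0, 0, -1, 0, 0, 0, 0, 0, 0, -1]}}

```text
time: 5.6
tool_pos: [0.5044, 0.3066, 0.0394]
ee_rot: [3.141, 0.0, 2.969]
wrist_force: [-0.7, 0.6, 0.6]
width: 0.0941
finger_force: 0.0
```

```bash
python3 - <<'E'
from h import *
import pickle
o=robot.get_obs();s=robot.snapshot('wrist');w=cloud(s,o);hsv=cv2.cvtColor(s['image'],cv2.COLOR_RGB2HSV)
m=(hsv[...,0]>18)&(hsv[...,0]<36)&(hsv[...,1]>30)
q=m&(w[...,2]>.033)&(w[...,2]<.048)&(abs(w[...,0]-.549)<.12)&(abs(w[...,1]-.3)<.08)
pt=w[q];print(o['time'],o['width'],len(pt),np.median(pt[:,2]),cv2.minAreaRect((pt[:,:2]*1000).astype(np.float32)))
delta([.503,.308,-.021],170.7)
E
```

```text
5.6 0.09411086812666507 1102 0.03975045105321197 ((546.771240234375, 298.32611083984375), (41.487998962402344, 134.65090942382812), 81.36931610107422)
turn [ 0.0002  0.0001 -0.0105] shift cm [0.16 0.11 6.04] rows>= 1.2
```

Emit:
{"api": "move_arm", "payload": {"deltas": [0, 0, -0.02, 0.2, -0.2, 3, -1, 0, 0, -0.02, 0.2, -0.2, 5, -1, 0, 0, -0.02, 0.2, -0.2, 6, -1, 0, 0, -0.02, 0.2, -0.2, 6, -1, 0, 0, -0.02, 0.2, -0.2, 6, -1]}}

```text
time: 6.15
tool_pos: [0.5026, 0.3052, -0.0199]
ee_rot: [3.141, 0.001, 2.989]
wrist_force: [0.2, -0.6, -0.4]
width: 0.0942
finger_force: 0.0
```

Emit:
{"api": "move_arm", "payload": {"deltas": [0, 0, 0, 0, 0, 0, 1, 0, 0, 0, 0, 0, 0, 1, 0, 0, 0, 0, 0, 0, 1, 0, 0, 0, 0, 0, 0, 1, 0, 0, 0, 0, 0, 0, 1, 0, 0, 0, 0, 0, 0, 1, 0, 0, 0, 0, 0, 0, 1, 0, 0, 0, 0, 0, 0, 1]}}

```text
time: 6.95
tool_pos: [0.502, 0.3049, -0.0206]
ee_rot: [3.142, -0.0, 2.989]
wrist_force: [-0.5, -0.6, 0.4]
width: 0.042
finger_force: 30.0
```

Gripped: opening 42.0 mm, 30 N. I'll lift, and refine the stand pose from the stored unoccluded top view.

Emit:
{"api": "move_arm", "payload": {"deltas": [0, 0, 0, 0, 0, -4, 1, 0, 0, 0, 0, 0, -7, 1, 0, 0, 0, 0, 0, -7, 1]}}

```text
time: 7.25
tool_pos: [0.5056, 0.3067, 0.0551]
ee_rot: [3.135, 0.009, 2.989]
wrist_force: [0.3, -0.1, -0.5]
width: 0.0422
finger_force: 30.0
```

```bash
python3 - <<'E'
from h import *
import pickle
S=pickle.load(open('s.pkl','rb'))
s=S['top'];im=s['image'];w=cloud(s);hsv=cv2.cvtColor(im,cv2.COLOR_RGB2HSV)
m=((cv2.blur(hsv,(3,3))[...,1]<22)&(cv2.blur(hsv,(3,3))[...,2]>175)).astype(np.uint8)
n,l=cv2.connectedComponents(m);k=(l==l[172,243])
v,u=np.nonzero(k);print(k.sum(),u.min(),u.max(),v.min(),v.max())
# plate edges at rows between bar and front, cast on z=6mm
rows=[r for r in range(160,184)]
L=np.array([ray(s,u[v==r].min()-.5,r,.006) for r in rows]);Rr=np.array([ray(s,u[v==r].max()+.5,r,.006) for r in rows])
cols=range(226,262);F=np.array([ray(s,c,v[u==c].max()+.5,.006) for c in cols])
for P,n_ in((L,'L'),(Rr,'R')):
    a=np.polyfit(P[:,0],P[:,1],1);print(n_,np.degrees(np.arctan(a[0])),np.polyval(a,.56),np.std(P[:,1]-np.polyval(a,P[:,0])))
a=np.polyfit(F[:,1],F[:,0],1);print('F',-np.degrees(np.arctan(a[0])),np.polyval(a,.024),np.std(F[:,0]-np.polyval(a,F[:,1])))
# bar top by depth
for nm in S:
    c=cloud(S[nm]).reshape(-1,3);b=c[(c[:,2]>.072)&(c[:,2]<.09)&(abs(c[:,0]-.635)<.05)&(abs(c[:,1]-.024)<.09)]
    print(nm,len(b),cv2.minAreaRect((b[:,:2]*1000).astype(np.float32)),np.median(b[:,2]))
    b=c[(c[:,2]>.018)&(c[:,2]<.03)&(abs(c[:,0]-.68)<.04)&(abs(c[:,1]-.024)<.09)];print('stop?',len(b),np.percentile(b[:,0],[2,10,50,90]) if len(b) else '')
o=robot.get_obs();print(o['tool_pos'],o['width'],o['time'],o['wrist_force'])
E
```

```text
1442 221 266 154 188
L 2.2621727441448662 0.08638464149858069 0.0010212859705324945
R -5.278755378135645 -0.0370369436793177 0.0038613235162653996
F -0.7205460928452807 0.5276776127753919 0.0008032675334890674
scene 285 ((637.2412719726562, 19.123531341552734), (124.80599975585938, 28.869930267333984), 89.44315338134766) 0.08025434196487746
stop? 88 [0.64039853 0.64277706 0.68774376 0.69312167]
top 480 ((637.2603149414062, 24.706642150878906), (26.60845375061035, 126.90483856201172), 1.2541853189468384) 0.07889996274893629
stop? 143 [0.6780699  0.6871259  0.69121077 0.69538663]
[0.50555332 0.3066854  0.05507926] 0.042223028801910596 7.25 [ 0.32170278 -0.14011042 -0.47093693]
```

```bash
python3 - <<'E'
from h import *
o=robot.get_obs()
delta([.392,.0245,.055],180,o); delta([.392,.0245,-.011],180,o)
E
```

```text
turn [ 0.0054  0.0092 -0.1528] shift cm [  6.93 -29.62  -0.23] rows>= 6.1
turn [ 0.0054  0.0092 -0.1528] shift cm [  6.99 -29.66   6.37] rows>= 6.2
```

Emit:
{"api": "move_arm", "payload": {"deltas": [0, 0, -0.1528, 6.6, -29.4, 0, 1, 0, 0, -0.1528, 6.6, -29.4, 0, 1, 0, 0, -0.1528, 6.6, -29.4, 0, 1, 0, 0, -0.1528, 6.6, -29.4, 0, 1, 0, 0, -0.1528, 6.6, -29.4, 0, 1, 0, 0, -0.1528, 6.6, -29.4, 0, 1, 0, 0, -0.1528, 6.6, -29.4, 0, 1, 0, 0, -0.1528, 6.6, -29.4, 0, 1]}}

```text
time: 8.05
tool_pos: [0.3915, 0.0238, 0.0487]
ee_rot: [3.141, -0.001, 3.138]
wrist_force: [0.1, -0.1, -0.2]
width: 0.0417
finger_force: 30.0
```

Emit:
{"api": "move_arm", "payload": {"deltas": [0, 0, 0, 0, 0, 3, 1, 0, 0, 0, 0, 0, 5, 1, 0, 0, 0, 0, 0, 6, 1, 0, 0, 0, 0, 0, 6, 1]}}

```text
time: 8.45
tool_pos: [0.3908, 0.0258, -0.0124]
ee_rot: [3.141, -0.004, -3.139]
wrist_force: [-0.6, -0.6, 0.2]
width: 0.0421
finger_force: 30.0
```

```bash
python3 - <<'E'
from h import *
s=robot.snapshot('scene');t=robot.snapshot('top');save('b.png',np.vstack([s['image'][140:300,100:400],t['image'][100:260,150:450]]),1.8)
delta([.392,.0245,-.011],180)
o=robot.get_obs();print(o['tool_pos'],o['ee_rot'],o['time'],o['width'])
w=cloud(t);hsv=cv2.cvtColor(t['image'],cv2.COLOR_RGB2HSV)
m=(hsv[...,0]>18)&(hsv[...,0]<36)&(hsv[...,1]>35)&(abs(w[...,1]-.02)<.06)&(w[...,0]<.6)&(w[...,0]>.4)
P=w[m];print(len(P),P.min(0),P.max(0))
E
```

```text
turn [0.0003 0.0004 0.0016] shift cm [ 0.07 -0.07  0.07] rows>= 0.0
[ 0.3926899   0.02518438 -0.01026582] [ 3.14133989e+00  3.69992799e-04 -3.13999917e+00] 8.55 0.04186192076994547
527 [ 0.42549066 -0.01487934 -0.00486908] [0.51600449 0.05805178 0.3763262 ]
```

View pics/b.png

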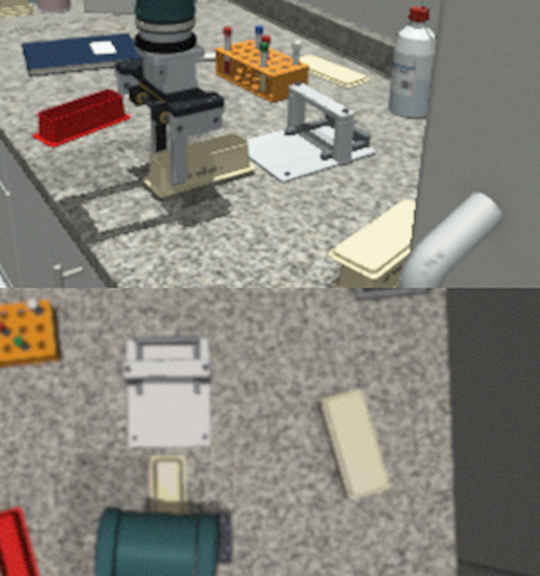

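The carried trough is level and in line with the slot: trough centre at x≈168, plate centre at x≈169 in the lower panel. Advancing to about 6 mm short of home.

Emit:
{"api": "move_arm", "payload": {"deltas": [0, 0, 0, -2.5, 0, 0, 1, 0, 0, 0, -5, 0, 0, 1, 0, 0, 0, -7.5, 0, 0, 1, 0, 0, 0, -10, 0, 0, 1, 0, 0, 0, -12.5, 0, 0, 1, 0, 0, 0, -15, 0, 0, 1, 0, 0, 0, -16.8, 0, 0, 1, 0, 0, 0, -16.8, 0, 0, 1]}}

```text
time: 9.35
tool_pos: [0.563, 0.0246, -0.0093]
ee_rot: [-3.142, 0.003, -3.141]
wrist_force: [0.0, 0.2, -0.1]
width: 0.042
finger_force: 30.0
```

Emit:
{"api": "move_arm", "payload": {"deltas": [0, 0, 0, 0, 0, 0.2, 1, 0, 0, 0, 0, 0, 0.3, 1, 0, 0, 0, 0, 0, 0.3, 1]}}

```text
time: 9.65
tool_pos: [0.5591, 0.0246, -0.0137]
ee_rot: [3.141, -0.001, -3.142]
wrist_force: [-0.8, -0.1, -0.4]
width: 0.0417
finger_force: 30.0
```

Emit:
{"api": "move_arm", "payload": {"deltas": [0, 0, 0, -0.2, 0, 0.05, 1, 0, 0, 0, -0.4, 0, 0.05, 1, 0, 0, 0, -0.6, 0, 0.05, 1, 0, 0, 0, -0.6, 0, 0.05, 1, 0, 0, 0, -0.6, 0, 0.05, 1]}}

```text
time: 10.15
tool_pos: [0.5652, 0.0244, -0.0144]
ee_rot: [3.142, -0.002, -3.142]
wrist_force: [-2.9, -0.4, 1.1]
width: 0.0421
finger_force: 30.0
```

Emit:
{"api": "move_arm", "payload": {"deltas": [0, 0, 0, -0.1, 0, 0, 1, 0, 0, 0, -0.2, 0, 0, 1, 0, 0, 0, -0.2, 0, 0, 1]}}

```text
time: 10.45
tool_pos: [0.5652, 0.0244, -0.0144]
ee_rot: [-3.141, -0.006, -3.141]
wrist_force: [-7.7, -0.5, 4.0]
width: 0.0422
finger_force: 30.0
```

Contact with the back stop: x holds at 0.5652 while the force rises to 7.7 N. I'll ease the press slightly, release and rise.

Emit:
{"api": "move_arm", "payload": {"deltas": [0, 0, 0, 0.15, 0, 0, 1, 0, 0, 0, 0.15, 0, 0, -0.3, 0, 0, 0, 0.15, 0, 0, -0.3, 0, 0, 0, 0.15, 0, 0, -0.3, 0, 0, 0, 0.15, 0, 0, -0.3, 0, 0, 0, 0.15, 0, 0, -0.3]}}

```text
time: 11.05
tool_pos: [0.5669, 0.0244, -0.014]
ee_rot: [3.142, 0.001, 3.142]
wrist_force: [0.3, 0.8, 0.1]
width: 0.0613
finger_force: 0.0
```

```bash
python3 - <<'E'
from h import *
o=robot.get_obs();s=robot.snapshot('wrist');print(o['time'],o['tool_pos'],o['width'],o['wrist_force'],o['finger_force'])
w=cloud(s,o);hsv=cv2.cvtColor(s['image'],cv2.COLOR_RGB2HSV)
m=(hsv[...,0]>18)&(hsv[...,0]<36)&(hsv[...,1]>30)&(abs(w[...,1]-.024)<.05)&(w[...,0]>.5)&(w[...,0]<.7)
for a,b in((.042,.052),(.003,.015)):
    P=w[m&(w[...,2]>a)&(w[...,2]<b)];print(len(P),np.median(P[:,2]),P.min(0),P.max(0),cv2.minAreaRect((P[:,:2]*1000).astype(np.float32)))
save('w6.png',s['image'],1.5)
E
```

```text
11.05 [ 0.56692645  0.02441809 -0.01402292] 0.06128597020973466 [0.25512662 0.82182768 0.12680587] 0.0
1330 0.045812760287823426 [0.54291316 0.00366188 0.0420014 ] [0.64666896 0.0454214  0.04817896] ((594.8367309570312, 24.529693603515625), (103.80582427978516, 41.49533462524414), 0.21236765384674072)
9191 0.0109035958880839 [ 0.5353227  -0.0032032   0.00680755] [0.68277267 0.05266598 0.01499843] ((609.0845947265625, 24.69902229309082), (147.5172882080078, 55.616241455078125), 0.15502460300922394)
```

View pics/w6.png

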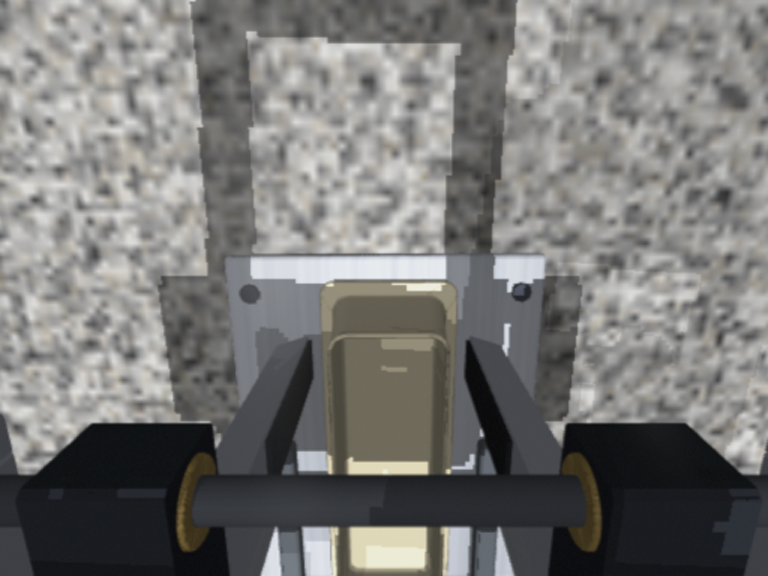

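The trough sits in the slot, straight and flat (rim at 46 mm), with its near flange edge at row 281 and the plate's front edge at row 255. I'll check that gap, which should be 10 mm when home.

```bash
python3 - <<'E'
from h import *
o=robot.get_obs();s=robot.snapshot('wrist');im=s['image'].astype(int)
col=im[150:200,245:275].mean(1);print([(150+i,c.round().astype(int).tolist()) for i,c in enumerate(col) if 14<i<44])
for v in(169.5,187):print(v,ray(s,260,v,.006 if v<180 else .009,o))
E
```

```text
[(165, [191, 190, 186]), (166, [194, 193, 189]), (167, [194, 192, 189]), (168, [176, 174, 171]), (169, [104, 105, 105]), (170, [124, 127, 133]), (171, [183, 188, 197]), (172, [209, 214, 222]), (173, [223, 226, 232]), (174, [229, 232, 236]), (175, [229, 233, 236]), (176, [229, 232, 236]), (177, [229, 232, 236]), (178, [229, 232, 236]), (179, [229, 232, 236]), (180, [229, 232, 236]), (181, [229, 232, 236]), (182, [229, 232, 236]), (183, [229, 232, 236]), (184, [228, 232, 236]), (185, [218, 221, 226]), (186, [140, 142, 147]), (187, [113, 110, 102]), (188, [141, 136, 118]), (189, [184, 180, 160]), (190, [186, 182, 163]), (191, [165, 159, 139]), (192, [161, 154, 135]), (193, [159, 153, 133])]
169.5 [0.52532047 0.02520325 0.006     ]
187 [0.5353653  0.02521283 0.009     ]
```

Emit:
{"api": "move_arm", "payload": {"deltas": [0, 0, 0, 0, 0, -5, -0.3, 0, 0, 0, 0, 0, -10, -0.3, 0, 0, 0, 0, 0, -15, -0.3, 0, 0, 0, 12, 0, -18, -0.3, 0, 0, 0, 20, 0, -18, -0.3, 0, 0, 0, 20, 0, -18, -0.3, 0, 0, 0, 20, 0, -18, -0.3, 0, 0, 0, 20, 0, -18, -0.3]}}

```text
time: 11.95
tool_pos: [0.3631, 0.0247, 0.1673]
ee_rot: [-3.141, 0.003, -3.142]
wrist_force: [0.8, -0.7, -0.5]
width: 0.0611
finger_force: 0.0
```

The gap is 10.0 mm, which matches fully home. The eased command (x = 0.567) was still ahead of the contact point (0.565), so the trough was not pulled back on release.

```bash
python3 - <<'E'
from h import *
t=robot.snapshot('top');w=cloud(t)
P=w[(abs(w[...,1]-.0245)<.018)&(w[...,0]>.53)&(w[...,0]<.62)];print(np.percentile(P[:,2],[5,50,99]).round(4))
print(robot.close_job())
E
```

```text
[0.0055 0.0096 0.0456]
the job is handed in; nothing more can be done
None
```

The open trough is in the slot, flat on the base plate and against the back stop, with the gripper clear, and the job is handed in. On the first grasp attempt a finger caught the rim and leaned the trough to about 20°; I set it back upright. The covered trough was not touched.

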